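# Sort mixed shellfish at the intake bench

### The job

Sort the five loose shells on the steel bench into the white containers: lay both scallops side by side in the shallow rectangular tray, flat on its floor with the flatter half still up, put both clams in the square perforated basket, and put the whelk in the round tub. Lower each shell all the way before letting go, never drop it; leave the containers standing where they are and do not disturb the clam knife or the steel test weight.

Things in the scene. Friction and masses are not known exactly. Their poses are not given: they have to be found in the camera images.
- scallop_a: First scallop, a fan-shaped ribbed shell: 64 mm across (its y axis), 63 mm from hinge to lip (x axis, lip at +x, small square ears at the hinge), 21 mm high. It starts lying with its cupped half down and its flatter ribbed half up (z axis up). Origin: centre of its underside. The widest part, which fingers can pinch along y, is a rim 12 to 17 mm above the underside. 45 to 80 g
- scallop_b: Second scallop, same shape, size, axes and way of lying as the first
- clam_a: First hard clam, a plain oval closed shell with fine growth rings and no ears: 60 mm long (x axis), 48 mm wide (y axis), 30 mm thick, lying on one side. Origin: centre of its underside. The widest part is a rim 11 to 18 mm above the underside; pinch it along y. 50 to 90 g
- clam_b: Second clam, same shape, size, axes and way of lying as the first
- whelk: Whelk, a pointed spiral snail shell lying on its side: 81 mm long, roughly along x (spire tip 42 mm to +x, 7 mm to +y of the origin, blunt end 38 mm to -x), 30 mm high; at the origin 38 mm wide (y), widest 10 to 14 mm above its underside, flanks there along x: pinch along y. A dark oval mouth looks up and sideways. Origin: underside, middle of its width. 60 to 105 g
- tray: Shallow rectangular white tray with a solid floor, loose on the bench: 220 mm long (x axis) by 150 mm wide (y axis), 32 mm high, inside 212 x 142 mm, walls and floor 4 mm thick, a narrow lip 5 mm out all round. Origin: centre of its underside. 0.6 kg
- basket: Square white basket with slotted (perforated) walls and floor, loose on the bench: 170 x 170 mm, 75 mm high, inside 162 x 162 mm, walls and floor 4 mm thick, sides along its x and y axes. Origin: centre of its underside. 0.6 kg
- tub: Round white tub with small drain holes, loose on the bench: 160 mm across the rim, 140 mm across the foot, 70 mm high, walls and floor 4 mm thick (inner floor 132 mm across). Origin: centre of its underside. 0.6 kg
- knife: Bystander, leave alone: clam knife lying flat, wooden handle 95 mm long and 24 mm thick (towards -x), flat steel blade 75 mm (towards +x). Origin: under its middle
- weight: Bystander, leave alone: steel test weight for the scale, 48 mm across, 70 mm high, with a knob on top. Origin: centre of its underside
There are look-alikes about, which are no part of the job. What is shaped like the clam_a but red or turquoise is not meant.

How it is judged:
By the outcome, as a careful person would: the job done as asked, in the order asked, and still so for the second after the job is handed in, with the robot touching nothing.
It also fails if it takes over 120 s, if anything falls off the work surface, if the arm or the gripper's body presses on something with over 40 N, if the wrist force passes 120 N, or if a joint passes its speed limit or range.

### The arm

A 7-joint arm with a two-finger parallel gripper is mounted at the origin on the work surface. World frame = base frame: x ahead of the robot, y to its left, z up, the work surface at z = 0. Lengths are in m, angles in rad, forces in N, time in s.
With the tool pointing down it reaches from about 0.4 to 0.85 m from the base axis. Payload 4.5 kg.
Tool frame: the origin (TCP) lies where the fingers leave the gripper's body, on its centre line; the fingertips stand 64 mm ahead of it and the grasp point (between the pads) lies 45 mm ahead of it; z points along the fingers, y is the line along which they close (so a half turn about z gives the same grasp; the last joint's range is limited). The gripper opens to 88 mm and grips with 3 to 60 N. Pads are 18 mm wide; open, the fingers measure 123 mm over their backs; the gripper's body (75 mm by 187 mm) begins 45 mm behind the grasp point.
Start: joints at [-1.131, 0.689, -0.195, 1.565, 0.157, 0.902, -0.215], TCP at [0.247, 0.574, 0.303] pointing down, gripper open.
Joint ranges: [-3.01, 3.01], [-0.46, 2.08], [-1.47, 1.51], [0.13, 2.56], [-1, 4.14], [0.04, 2.09], [-2.66, 2.66]. Speed limits (rad/s): [2.57, 2.57, 3.14, 3.14, 3.14, 3.14, 3.14].

### API

Orientations are given as a unit quaternion [x, y, z, w].
In Python, from plant import r gives the robot as it stands.
- The arm moves only by the tool play_rows, never from a script. Its arguments are lists of equal length, an entry for each row: "translation": the shift along the tool's x, y, z in m, a list of three; "delta_rot": the turn, a rotation vector about the tool's x, y, z in degrees, a list of three; "grip": the opening, from -1 (shut) to 1 (fully open). In form: {"translation": [[x, y, z], ...], "delta_rot": [[rx, ry, rz], ...], "grip": [grip, ...]}. A call has 1 to 20 rows; each row shifts and turns the commanded pose from where the row before left it, along the tool's axes as they then stand; what a row does not reach is not made up. A row lasts 1/8 s, in which the tool goes at most 62.5 mm and 10.7 degrees, less where a joint would pass 70% of its speed; a pose out of reach is approached as far as the arm can. A call with a gripper value outside its range is refused whole. The fingers move at their own pace and stop on an object; "squeeze" is the grip in N (left out, the last holds). Time passes only in rows, so rows that do not move let the fingers close. It gives the time, the measured TCP pose, the force, the opening and the grip force at its end, in the units of the state.
- r.get_state(): the state, without advancing time (a new reading comes with each control period).
- r.snapshot(name): name is "scene" or "top" or "wrist"; returns the picture (480x640x3 uint8, blue, green, red); there is no depth.
- r.get_calibration(name): a dict with "intrinsics" (3x3 intrinsics, pixels), "eye" and "rotation" of the camera in the world. Camera axes: x right, y up, looking along -z (the intrinsics and any distortion apply to the point x, -y, -z); pixel columns grow to the right and rows downward; lengths in m; the calibration is good to about 2 mm. A picture is of the moment at which its call begins: read the wrist's pose just before it. get_calibration takes no time and is no camera call; for the wrist camera it gives the pose at the moment of the call.
- r.finish_job(): hands the job in; it is judged then, once.
Trained networks look in the newest picture that a camera, given by its name, has taken for a name from the list of things; names that differ only in an ending like _2 or _b are one class to them, and where a whole thing is asked for, a point or a joint stands for the part that bears it (a point fixed in the world has none). Each returns a list of dicts, best first, with "confidence" (0 to 1); they miss things now and then, are a little off and sometimes report something else, mostly with a low value. They report only what shows in the picture. A call takes as long as a camera call. They do not tell look-alikes from the thing itself.
- r.look_for(camera, target): "point" ([x, y, z] in m, in world coordinates, good to about 4 mm: the middle of the surface that is visible of it).
- r.silhouettes(camera, target): "pixels" (480x640 bool, what is visible of it).
The state is a dict: "clock": time; "q": joint angles; "qd": joint speeds; "joint_torque": joint torques, N m; "tool_pos": TCP position; "eef_rot": TCP orientation; "contact_force": force on the tool from outside, world axes, zero at the start; "moment": the same for the moment, N m; "opening": opening from 0.0 (shut) to 1.0 (fully open); "finger_force": force on a finger pad.
Only numpy, scipy, OpenCV 4.12 (cv2) and the standard library are available. Lean on these libraries where they do the work, as an engineer would, in place of code of your own. Each camera call takes 0.05 s, during which the arm holds its last target. There are 200 camera calls.

## Working session

There is one attempt and no reset: what is moved stays moved. The work goes in short steps, Python scripts to look and compute and a tool call to move; the robot and the scene stay as the last step left them, time stands still between calls to the robot, and variables do not carry over. Pictures are saved under pics/ and viewed, at most 18 in all, crops included, and the job is handed in when it is done.

Besides the shell and the picture viewer there is one more tool, called after ">>>" as name(argument=value, ...) on one line, values as JSON. play_rows: Moves the arm, as the interface text tells. Its arguments: {"type":"object","properties":{"translation":{"type":"array","items":{"type":"array","items":{"type":"number"}}},"delta_rot":{"type":"array","items":{"type":"array","items":{"type":"number"}}},"grip":{"type":"array","items":{"type":"number"}},"squeeze":{"type":"number"}},"required":["translation","delta_rot","grip"]}

```bash
mkdir -p pics; ls
cat > h.py <<'E'
import numpy as np, cv2
from plant import r
E
python3 - <<'E'
from h import *
for n in ("top","scene"):
    cv2.imwrite(f"pics/{n}0.png", r.snapshot(n))
    c=r.get_calibration(n); print(n,np.round(c["intrinsics"],1).tolist(),np.round(c["eye"],3),np.round(c["rotation"],3).tolist(), [k for k in c])
    for t in ("scallop_a","clam_a","whelk","tray","basket","tub","knife","weight"):
        print(t,[(np.round(d["point"],3).tolist(),round(d["confidence"],2)) for d in r.look_for(n,t)])
s=r.get_state(); print(s)
E
```

```text
pics
top [[563.1, 0.0, 317.7], [0.0, 563.1, 241.1], [0.0, 0.0, 1.0]] [0.395 0.009 1.181] [0.038, -0.033, -0.701, 0.711] ['intrinsics', 'eye', 'rotation']
scallop_a [([0.567, -0.178, 0.024], 0.71), ([0.538, 0.178, 0.019], 0.62)]
clam_a [([0.437, -0.01, 0.024], 0.95), ([0.452, 0.127, 0.026], 0.93), ([0.322, 0.156, 0.027], 0.93), ([0.339, 0.017, 0.024], 0.6), ([0.714, 0.189, 0.019], 0.29)]
whelk [([0.427, -0.108, 0.027], 0.66)]
tray [([0.487, -0.38, 0.007], 0.9), ([0.492, 0.386, 0.002], 0.71)]
basket [([0.492, 0.39, 0.003], 0.77)]
tub [([0.664, -0.017, 0.004], 0.82)]
knife [([0.713, 0.188, 0.017], 0.83), ([0.437, -0.01, 0.023], 0.18)]
weight [([0.716, -0.185, 0.052], 0.8)]
scene [[499.2, 0.0, 326.7], [0.0, 499.2, 243.8], [0.0, 0.0, 1.0]] [0.756 0.418 0.845] [0.067, 0.26, 0.932, 0.243] ['intrinsics', 'eye', 'rotation']
scallop_a [([0.565, -0.171, 0.022], 0.7), ([0.547, 0.179, 0.017], 0.58)]
clam_a [([0.348, 0.027, 0.03], 0.83), ([0.445, -0.007, 0.024], 0.8), ([0.456, 0.129, 0.027], 0.65), ([0.336, 0.159, 0.024], 0.64)]
whelk [([0.433, -0.101, 0.023], 0.94)]
tray [([0.482, -0.381, 0.003],
[... 165 characters left out ...]
'clock': 0.9, 'q': array([-1.13118749,  0.68910446, -0.1946164 ,  1.56530788,  0.15728115,
        0.90247451, -0.21508244]), 'qd': array([0.00038981, 0.00146393, 0.00019154, 0.00047726, 0.00073499,
       0.00040182, 0.00042083]), 'joint_torque': array([-2.79572923e-04, -5.27473211e+01, -1.26724072e+00, -1.53742433e+01,
       -5.18818991e-02, -6.65924363e-04,  1.47636945e-05]), 'tool_pos': array([0.24669885, 0.5742726 , 0.30273823]), 'eef_rot': array([ 2.01494504e-01,  9.79489644e-01,  4.60248000e-05, -1.15349935e-05]), 'contact_force': array([-0.16255671, -0.45284602,  0.02977377]), 'moment': array([-0.02176797,  0.02590051, -0.03359053]), 'finger_force': 0.0, 'opening': 1.00038517520414}
```

View pics/top0.png

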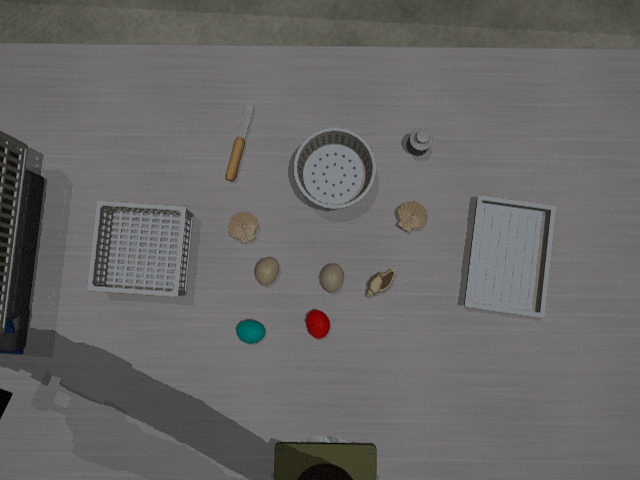

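View pics/scene0.png

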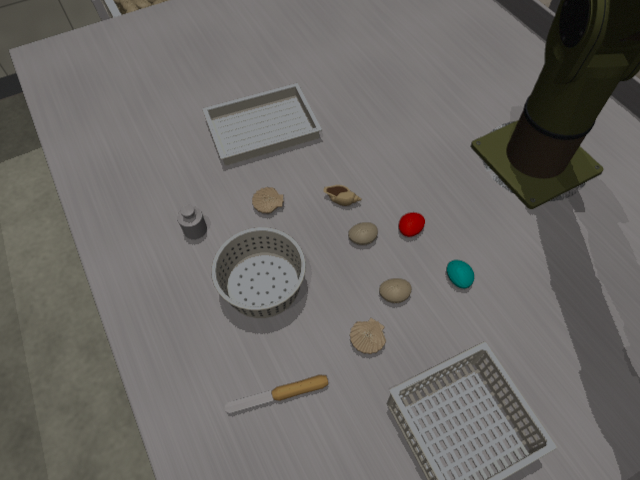

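The top picture shows scallops at (242,227) and (411,216), beige clams at (266,270) and (332,277), and the whelk at (380,282). The look-alikes are the turquoise clam at (250,331) and the red one at (318,323). The basket is on the left at (140,248), the tub at (335,168), the tray at (510,257), the knife at (240,145) and the weight at (419,142). The scene view agrees.

Next I measure the poses from silhouettes projected onto their height planes.

```bash
cat >> h.py <<'E'
from scipy.spatial.transform import Rotation as Rn
def cam(n):
    c=r.get_calibration(n); return c["intrinsics"],np.array(c["eye"]),Rn.from_quat(c["rotation"]).as_matrix()
def homog(n,z):
    "pixel -> (x,y) homography on plane z"
    K,e,R=cam(n); A=K@np.diag([1,-1,-1])@R.T
    return np.linalg.inv(np.c_[A[:,0],A[:,1],A@np.array([0,0,z])-A@e])
S=1000.; X0=.28; Y0=.5   # ortho picture: row = x down, col = -y ; 1 px = 1 mm
def ortho(img,n,z,w=1000,h=520,s=S,x0=X0,y0=Y0):
    M=np.array([[0,-s,y0*s],[s,0,-x0*s],[0,0,1]])   # (x,y)->(col,row)
    return cv2.warpPerspective(img,M@homog(n,z),(w,h),flags=cv2.INTER_CUBIC)
def pose(mask,n,z):
    o=ortho(mask.astype(np.uint8)*255,n,z)>127
    o=o.astype(np.uint8); v,u=np.nonzero(o); c=np.array([u.mean(),v.mean()])
    best=[]
    for a in range(0,180):       # mirror line at world angle a
        t=np.radians(a); d=np.array([-np.sin(t),np.cos(t)])  # world dir (cos,sin)->(col,row)=(-sin,cos)
        Rf=2*np.outer(d,d)-np.eye(2); M=np.c_[Rf,c-Rf@c]
        m=cv2.warpAffine(o,M,o.shape[::-1]); best.append(((m&o).sum()/(m|o).sum(),a))
    best.sort(reverse=True)
    cnt=max(cv2.findContours(o,0,1)[0],key=cv2.contourArea)
    (rc,rs,ra)=cv2.minAreaRect(cnt)
    w=lambda p:(round(X0+p[1]/S,4),round(Y0-p[0]/S,4))
    e=np.array([[X0+q[0][1]/S,Y0-q[0][0]/S] for q in cnt]); C=np.cov(np.c_[X0+v/S,Y0-u/S].T); l,V=np.linalg.eigh(C)
    return dict(cen=w(c),rect=w(rc),size=np.round(rs,0).tolist(),sym=[(round(i,3),a) for i,a in best[:3]],pca=round(np.degrees(np.arctan2(V[1,1],V[0,1]))%180,1),pts=e,rectpts=[w(p) for p in cv2.boxPoints((rc,rs,ra))])
E
python3 - <<'E'
from h import *
im=r.snapshot("top")
for t,z in (("scallop_a",.0145),("clam_a",.0145),("whelk",.012),("tray",.032),("basket",.075),("tub",.07),("knife",.01)):
    for d in r.silhouettes("top",t):
        p=pose(d["pixels"],"top",z); p.pop("pts"); 
        if t not in("tray","basket"): p.pop("rectpts")
        print(t,round(d["confidence"],2),p)
o=ortho(im,"top",.0145,w=880,h=600,s=2000,x0=.28,y0=.22)
cv2.imwrite("pics/ortho.png",cv2.resize(o,(800,545)))
E
```

```text
scallop_a 0.88 {'cen': (np.float64(0.5413), np.float64(0.1764)), 'rect': (0.5418, 0.1767), 'size': [65.0, 65.0], 'sym': [(np.float64(0.971), 28), (np.float64(0.969), 29), (np.float64(0.967), 27)], 'pca': np.float64(115.5)}
scallop_a 0.7 {'cen': (np.float64(0.5692), np.float64(-0.1765)), 'rect': (0.568, -0.177), 'size': [62.0, 58.0], 'sym': [(np.float64(0.954), 148), (np.float64(0.953), 147), (np.float64(0.95), 149)], 'pca': np.float64(155.2)}
clam_a 0.98 {'cen': (np.float64(0.4383), np.float64(-0.0116)), 'rect': (0.4375, -0.0105), 'size': [59.0, 47.0], 'sym': [(np.float64(0.964), 85), (np.float64(0.959), 86), (np.float64(0.958), 83)], 'pca': np.float64(174.2)}
clam_a 0.75 {'cen': (np.float64(0.343), np.float64(0.0169)), 'rect': (0.343, 0.0175), 'size': [50.0, 57.0], 'sym': [(np.float64(0.952), 106), (np.float64(0.952), 108), (np.float64(0.952), 107)], 'pca': np.float64(16.1)}
clam_a 0.72 {'cen': (np.float64(0.325), np.float64(0.154)), 'rect': (0.3244, 0.1543), 'size': [59.0, 46.0], 'sym': [(np.float64(0.949), 177), (np.float64(0.949), 176), (np.float64(0.949), 178)], 'pca': np.float6
[... 1212 characters left out ...]
7), (np.float64(0.879), 86), (np.float64(0.876), 88)], 'pca': np.float64(81.3), 'rectpts': [(np.float32(0.4038), np.float32(0.4718)), (np.float32(0.3914), np.float32(0.2739)), (np.float32(0.5745), np.float32(0.2625)), (np.float32(0.5868), np.float32(0.4603))]}
tub 0.94 {'cen': (np.float64(0.6563), np.float64(-0.0139)), 'rect': (0.6565, -0.015), 'size': [165.0, 166.0], 'sym': [(np.float64(0.985), 13), (np.float64(0.985), 12), (np.float64(0.984), 16)], 'pca': np.float64(18.2)}
knife 0.58 {'cen': (np.float64(0.7164), np.float64(0.19)), 'rect': (0.7207, 0.1897), 'size': [164.0, 25.0], 'sym': [(np.float64(0.902), 167), (np.float64(0.869), 166), (np.float64(0.814), 168)], 'pca': np.float64(166.8)}
```

View pics/ortho.png

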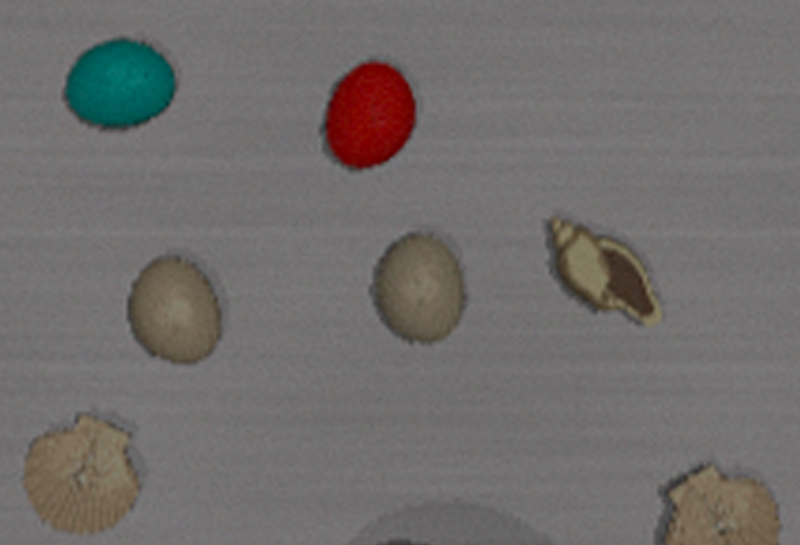

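The ortho crop is mirrored: x runs down and y to the left. Both beige clams, at (174,310) and (420,287), are plain beige. Turquoise (120,83) and red (370,115) are rejected. Scallop 1 at (82,480) has its hinge at the upper right, and scallop 2 at (722,515) has its hinge at the upper left. The whelk's spire tip is at (555,222).

Now a helper for the moves.

```bash
cat >> h.py <<'E'
def plan(x,y,z,ang):
    "rotz (deg, tool), then shift in the tool frame as it stands after the turn"
    s=r.get_state(); R=Rn.from_quat(s["eef_rot"]).as_matrix(); p=s["tool_pos"]
    cur=np.degrees(np.arctan2(R[1,1],R[0,1])); d=(ang-cur+90)%180-90
    t=np.radians(cur+d); ty=np.array([np.cos(t),np.sin(t),0]); tz=np.array([0,0,-1.]); tx=np.cross(ty,tz)
    D=np.array([x,y,z])-p
    print("t",round(s["clock"],2),"tcp",np.round(p,4),"yaw",round(cur,2),"tilt",np.round(R[:2,2],4),"open",round(s["opening"],3),"ff",round(s["finger_force"],1),"F",np.round(s["contact_force"],1),"q7",round(s["q"][6],2))
    print("rotz",round(-d,2),"or",round(-d+(180 if d>0 else -180),1),"then shift mm",np.round([D@tx*1e3,D@ty*1e3,D@tz*1e3],1))
E
python3 -c "
from h import *
plan(.5415,.1765,.20,118)"
```

```text
t 1.3 tcp [0.2467 0.5743 0.3027] yaw 66.75 tilt [0.     0.0001] open 1.0 ff 0.0 F [-0.2  0.4  0.2] q7 -0.22
rotz -51.25 or 128.8 then shift mm [ -73.6 -489.6  102.7]
```

>>> play_rows(translation=[[0, 0, 0], [0, 0, 0], [0, 0, 0], [0, 0, 0], [0, 0, 0], [-0.0074, -0.049, 0.005], [-0.0074, -0.049, 0.005], [-0.0074, -0.049, 0.005], [-0.0074, -0.049, 0.005], [-0.0074, -0.049, 0.005], [-0.0074, -0.049, 0.015], [-0.0074, -0.049, 0.015], [-0.0074, -0.049, 0.015], [-0.0074, -0.049, 0.015], [-0.0074, -0.049, 0.018], [0, 0, 0], [0, 0, 0]], delta_rot=[[0, 0, -10.25], [0, 0, -10.25], [0, 0, -10.25], [0, 0, -10.25], [0, 0, -10.25], [0, 0, 0], [0, 0, 0], [0, 0, 0], [0, 0, 0], [0, 0, 0], [0, 0, 0], [0, 0, 0], [0, 0, 0], [0, 0, 0], [0, 0, 0], [0, 0, 0], [0, 0, 0]], grip=[1, 1, 1, 1, 1, 1, 1, 1, 1, 1, 1, 1, 1, 1, 1, 1, 1], squeeze=12)

```text
clock: 3.42
tool_pos: [0.5419, 0.1771, 0.1999]
eef_rot: [-0.242, 0.97, 0.001, 0.0]
contact_force: [-0.1, -0.0, -0.3]
opening: 0.998
finger_force: 0.0
```

Run:
```python
from h import *
plan(.5415,.1765,.20,118)
im=r.snapshot("wrist")
for t,z in (("scallop_a",.0145),("clam_a",.0145)):
    for d in r.silhouettes("wrist",t):
        p=pose(d["pixels"],"wrist",z); p.pop("pts"); p.pop("rectpts"); print(t,d["confidence"],p,d["pixels"].sum())
cv2.imwrite("pics/w1.png",im)
```

```text
t 3.42 tcp [0.5419 0.1771 0.1999] yaw 118.01 tilt [-0.0001  0.0013] open 0.998 ff 0.0 F [-0.1 -0.  -0.3] q7 1.17
rotz 0.01 or -180.0 then shift mm [ 0.6 -0.4 -0.1]
scallop_a 0.96 {'cen': (np.float64(0.5426), np.float64(0.1785)), 'rect': (0.5426, 0.1774), 'size': [62.0, 65.0], 'sym': [(np.float64(0.972), 26), (np.float64(0.97), 27), (np.float64(0.968), 25)], 'pca': np.float64(28.0)} 5339
clam_a 0.74 {'cen': (np.float64(0.4645), np.float64(0.3402)), 'rect': (0.4788, 0.335), 'size': [153.0, 174.0], 'sym': [(np.float64(0.699), 90), (np.float64(0.699), 89), (np.float64(0.689), 91)], 'pca': np.float64(2.3)} 24662
clam_a 0.59 {'cen': (np.float64(0.4507), np.float64(0.126)), 'rect': (0.4506, 0.1264), 'size': [60.0, 49.0], 'sym': [(np.float64(0.978), 68), (np.float64(0.978), 67), (np.float64(0.976), 69)], 'pca': np.float64(158.4)} 5669
clam_a 0.48 {'cen': (np.float64(0.5427), np.float64(0.1785)), 'rect': (0.5418, 0.179), 'size': [65.0, 61.0], 'sym': [(np.float64(0.973), 25), (np.float64(0.969), 26), (np.float64(0.968), 24)], 'pca': np.float64(16.5)} 5326
```

View pics/w1.png

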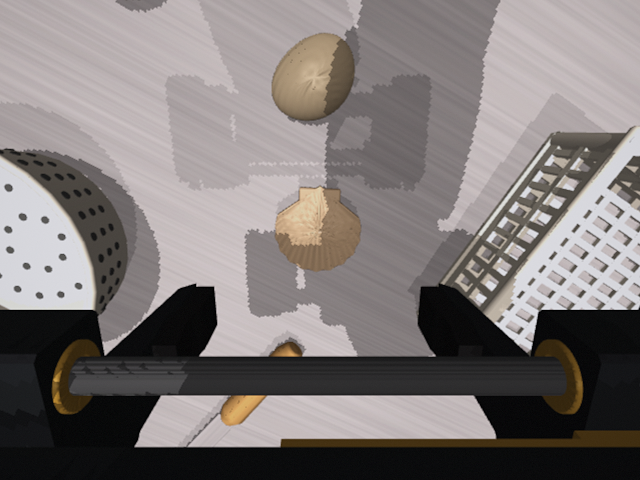

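The wrist picture shows the scallop at (318,230), its hinge up and its width aligned with the finger closing line, with the clam at (313,77). The poses agree with the top view to within 2 mm. I'm descending.

>>> play_rows(translation=[[0, 0, 0.04], [0, 0, 0.04], [0, 0, 0.03], [0, 0, 0.013], [0, 0, 0.007], [0, 0, 0], [0, 0, 0], [0, 0, 0], [0, 0, 0], [0, 0, 0], [0, 0, 0]], delta_rot=[[0, 0, 0], [0, 0, 0], [0, 0, 0], [0, 0, 0], [0, 0, 0], [0, 0, 0], [0, 0, 0], [0, 0, 0], [0, 0, 0], [0, 0, 0], [0, 0, 0]], grip=[1, 1, 1, 1, 1, 1, 0, -1, -1, -1, -1], squeeze=12)

```text
clock: 4.95
tool_pos: [0.5424, 0.1764, 0.0702]
eef_rot: [-0.242, 0.97, 0.0, 0.0]
contact_force: [-0.4, -0.0, 5.2]
opening: 0.711
finger_force: 12.0
```

Run:
```python
from h import *
t=np.radians(172.5); u=np.array([np.cos(t),np.sin(t)])
for s in (-.05,.05):
    q=np.array([.487,-.3747])+s*u; print(q); plan(q[0],q[1],.20,82.5)
```

```text
[ 0.53657224 -0.38122631]
t 4.95 tcp [0.5424 0.1764 0.0702] yaw 117.99 tilt [0.0008 0.0003] open 0.711 ff 12.0 F [-0.4 -0.   5.2] q7 1.05
rotz 35.49 or -144.5 then shift mm [ -67.  -553.7 -129.8]
[ 0.43742776 -0.36817369]
t 4.95 tcp [0.5424 0.1764 0.0702] yaw 117.99 tilt [0.0008 0.0003] open 0.711 ff 12.0 F [-0.4 -0.   5.2] q7 1.05
rotz 35.49 or -144.5 then shift mm [  33.  -553.7 -129.8]
```

>>> play_rows(translation=[[0, 0, -0.03], [0, 0, -0.05], [0, 0, -0.03], [0, 0, -0.02], [0, 0, 0], [-0.006, -0.0503, 0], [-0.006, -0.0503, 0], [-0.006, -0.0503, 0], [-0.006, -0.0503, 0], [-0.006, -0.0503, 0], [-0.006, -0.0503, 0], [-0.006, -0.0503, 0], [-0.006, -0.0503, 0], [-0.006, -0.0503, 0], [-0.006, -0.0503, 0], [-0.006, -0.0503, 0], [0, 0, 0], [0, 0, 0]], delta_rot=[[0, 0, 0], [0, 0, 9], [0, 0, 9], [0, 0, 9], [0, 0, 8.5], [0, 0, 0], [0, 0, 0], [0, 0, 0], [0, 0, 0], [0, 0, 0], [0, 0, 0], [0, 0, 0], [0, 0, 0], [0, 0, 0], [0, 0, 0], [0, 0, 0], [0, 0, 0], [0, 0, 0]], grip=[-1, -1, -1, -1, -1, -1, -1, -1, -1, -1, -1, -1, -1, -1, -1, -1, -1, -1])

```text
clock: 7.2
tool_pos: [0.5351, -0.38, 0.1991]
eef_rot: [0.065, 0.998, 0.001, -0.0]
contact_force: [0.1, 0.2, -0.5]
opening: 0.713
finger_force: 12.0
```

Run:
```python
from h import *
plan(.5366,-.3812,.0745,82.5)
im=r.snapshot("wrist")
for n,t,z in (("wrist","tray",.032),("wrist","scallop_a",.09),("wrist","weight",.03)):
    for d in r.silhouettes(n,t):
        p=pose(d["pixels"],n,z); p.pop("pts"); print(t,d["confidence"],p,d["pixels"].sum())
cv2.imwrite("pics/w2.png",im)
```

```text
t 7.2 tcp [ 0.5351 -0.38    0.1991] yaw 82.51 tilt [-0.0006  0.0016] open 0.713 ff 12.0 F [ 0.1  0.2 -0.5] q7 1.62
rotz 0.01 or -180.0 then shift mm [ -1.7  -1.  124.6]
tray 0.73 {'cen': (np.float64(0.4747), np.float64(-0.3709)), 'rect': (0.4826, -0.372), 'size': [185.0, 162.0], 'sym': [(np.float64(0.973), 173), (np.float64(0.966), 172), (np.float64(0.937), 174)], 'pca': np.float64(172.8), 'rectpts': [(np.float32(0.4013), np.float32(-0.2798)), (np.float32(0.3806), np.float32(-0.4407)), (np.float32(0.5638), np.float32(-0.4643)), (np.float32(0.5845), np.float32(-0.3033))]} 66145
scallop_a 0.78 {'cen': (np.float64(0.5402), np.float64(-0.2279)), 'rect': (0.5393, -0.2287), 'size': [47.0, 48.0], 'sym': [(np.float64(0.97), 147), (np.float64(0.967), 148), (np.float64(0.964), 146)], 'pca': np.float64(62.4), 'rectpts': [(np.float32(0.562), np.float32(-0.2039)), (np.float32(0.5139), np.float32(-0.2068)), (np.float32(0.5167), np.float32(-0.2534)), (np.float32(0.5647), np.float32(-0.2505))]} 5672
scallop_a 0.72 {'cen': (np.float64(0.5602), np.float64(-0.3821)), 'rect': (0.5553, -0.3814), 'size': [76.0, 89.0], 'sym': [(np.float64(0.962), 171), (np.float64(0.961), 172), (np.float64(0.96), 170)], 'pca': np.float64(83.0), 'rectpts': [(np.float32(0.5234), np.float32(-0.3322)), (np.float32(0.5119), np.float32(-0.4209)), (np.float32(0.5872), np.float32(-0.4306)), (np.float32(0.5986), np.float32(-0.342))]} 15099
weight 0.39 {'cen': (np.float64(0.4749), np.float64(-0.3712)), 'rect': (0.483, -0.3721), 'size': [187.0, 164.0], 'sym': [(np.float64(0.972), 173), (np.float64(0.965), 172), (np.float64(0.936), 174)], 'pca': np.float64(174.8), 'rectpts': [(np.float32(0.401), np.float32(-0.2786)), (np.float32(0.3797), np.float32(-0.4414)), (np.float32(0.5651), np.float32(-0.4656)), (np.float32(0.5863), np.float32(-0.3027))]} 66038
```

View pics/w2.png

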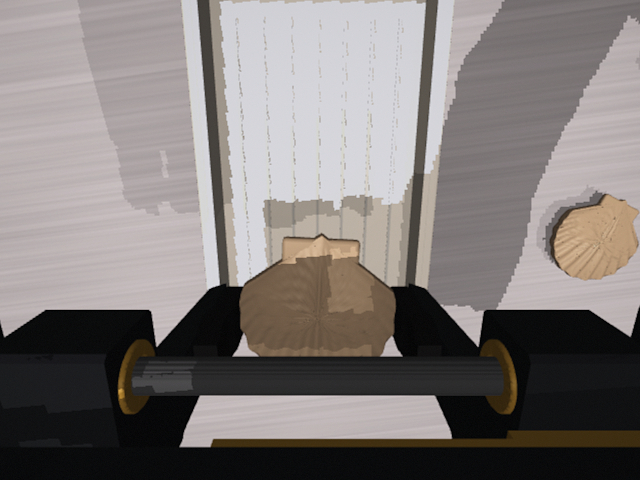

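The picture shows the scallop at (318,300) held level, flat half up, over the tray with its walls at (205,·) and (430,·). The second scallop sits at (600,237). I'm lowering it.

>>> play_rows(translation=[[-0.0015, 0, 0.045], [0, 0, 0.045], [0, 0, 0.02], [0, 0, 0.009], [0, 0, 0.004], [0, 0, 0.0015], [0, 0, 0], [0, 0, 0], [0, 0, 0], [0, 0, 0], [0, 0, 0]], delta_rot=[[0, 0, 0], [0, 0, 0], [0, 0, 0], [0, 0, 0], [0, 0, 0], [0, 0, 0], [0, 0, 0], [0, 0, 0], [0, 0, 0], [0, 0, 0], [0, 0, 0]], grip=[-1, -1, -1, -1, -1, -1, -1, -1, 0.6, 0.75, 0.75])

```text
clock: 8.78
tool_pos: [0.5369, -0.381, 0.0752]
eef_rot: [0.065, 0.998, 0.0, 0.0]
contact_force: [-0.4, 0.8, -0.7]
opening: 0.874
finger_force: 0.0
```

Run:
```python
from h import *
plan(.569,-.177,.20,58)
```

```text
t 8.78 tcp [ 0.5369 -0.381   0.0752] yaw 82.5 tilt [0.0001 0.    ] open 0.874 ff 0.0 F [-0.4  0.8 -0.7] q7 1.55
rotz 24.5 or -155.5 then shift mm [  80.8  190.  -124.8]
```

>>> play_rows(translation=[[0, 0, -0.02], [0, 0, -0.045], [0, 0, -0.045], [0, 0, -0.015], [0.016, 0.038, 0], [0.016, 0.038, 0], [0.016, 0.038, 0], [0.016, 0.038, 0], [0.016, 0.038, 0], [0, 0, 0], [0, 0, 0]], delta_rot=[[0, 0, 0], [0, 0, 8], [0, 0, 8], [0, 0, 8.5], [0, 0, 0], [0, 0, 0], [0, 0, 0], [0, 0, 0], [0, 0, 0], [0, 0, 0], [0, 0, 0]], grip=[0.75, 1, 1, 1, 1, 1, 1, 1, 1, 1, 1])

```text
clock: 10.15
tool_pos: [0.5697, -0.1785, 0.2011]
eef_rot: [0.276, 0.961, -0.0, 0.001]
contact_force: [-0.6, 0.3, 0.6]
opening: 1.005
finger_force: 0.0
```

Run:
```python
from h import *
plan(.569,-.177,.07,58)
im=r.snapshot("wrist")
for n,t,z in (("wrist","scallop_a",.0145),("wrist","whelk",.012)):
    for d in r.silhouettes(n,t):
        p=pose(d["pixels"],n,z); p.pop("pts"); p.pop("rectpts"); print(t,d["confidence"],p,d["pixels"].sum())
cv2.imwrite("pics/w3.png",im)
for d in r.look_for("top","scallop_a"): print(d)
r.snapshot("top")
for d in r.look_for("top","scallop_a"): print(d)
```

```text
t 10.15 tcp [ 0.5697 -0.1785  0.2011] yaw 57.98 tilt [ 0.0008 -0.0012] open 1.005 ff 0.0 F [-0.6  0.3  0.6] q7 0.96
rotz -0.02 or 180.0 then shift mm [  1.4   0.9 131.1]
scallop_a 0.81 {'cen': (np.float64(0.5326), np.float64(-0.3716)), 'rect': (0.5309, -0.3731), 'size': [42.0, 66.0], 'sym': [(np.float64(0.781), 102), (np.float64(0.768), 101), (np.float64(0.756), 103)], 'pca': np.float64(17.4)} 1876
whelk 0.64 {'cen': (np.float64(0.4404), np.float64(-0.1232)), 'rect': (0.4451, -0.1232), 'size': [34.0, 39.0], 'sym': [(np.float64(0.799), 79), (np.float64(0.799), 80), (np.float64(0.795), 81)], 'pca': np.float64(92.9)} 2345
{'point': [0.5671, -0.1768, 0.0221], 'confidence': 0.91}
{'point': [0.5379, 0.176, 0.0199], 'confidence': 0.9}
{'point': [0.5644, -0.1763, 0.0224], 'confidence': 0.66}
```

Run:
```python
from h import *
im=r.snapshot("wrist")
for d in r.silhouettes("wrist","scallop_a"):
        p=pose(d["pixels"],"wrist",.0145); p.pop("pts"); p.pop("rectpts"); print(d["confidence"],p,d["pixels"].sum())
```

```text
0.8 {'cen': (np.float64(0.5333), np.float64(-0.3696)), 'rect': (0.5316, -0.3713), 'size': [40.0, 64.0], 'sym': [(np.float64(0.75), 102), (np.float64(0.734), 101), (np.float64(0.727), 103)], 'pca': np.float64(17.9)} 1685
0.57 {'cen': (np.float64(0.5697), np.float64(-0.1748)), 'rect': (0.5683, -0.1756), 'size': [63.0, 66.0], 'sym': [(np.float64(0.976), 147), (np.float64(0.975), 146), (np.float64(0.966), 148)], 'pca': np.float64(155.6)} 5520
```

View pics/w3.png

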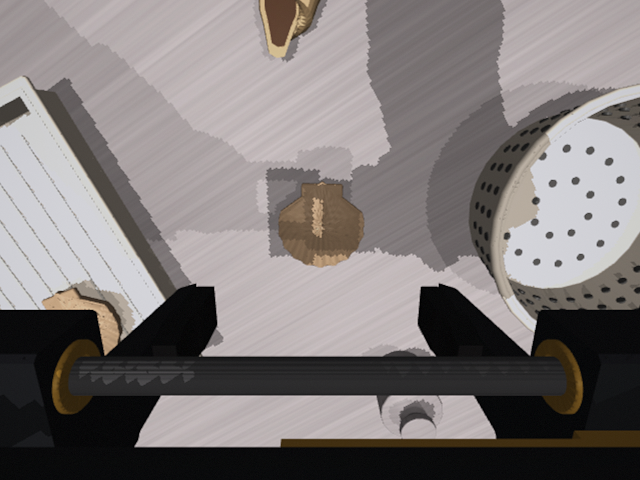

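The wrist picture shows scallop 2 at (320,225), square to the fingers with its hinge up. Scallop 1 is in the tray at the lower left, the weight is at (410,395), and the tub is on the right. I'm descending with a small correction, to 72 mm so the gripper body stays above the tub rim.

>>> play_rows(translation=[[0.002, 0.002, 0.04], [0, 0, 0.04], [0, 0, 0.03], [0, 0, 0.013], [0, 0, 0.006], [0, 0, 0], [0, 0, 0], [0, 0, 0], [0, 0, 0], [0, 0, 0], [0, 0, 0]], delta_rot=[[0, 0, 0], [0, 0, 1], [0, 0, 0], [0, 0, 0], [0, 0, 0], [0, 0, 0], [0, 0, 0], [0, 0, 0], [0, 0, 0], [0, 0, 0], [0, 0, 0]], grip=[1, 1, 1, 1, 1, 1, 0, -1, -1, -1, -1], squeeze=12)

```text
clock: 11.92
tool_pos: [0.5693, -0.1748, 0.0717]
eef_rot: [0.284, 0.959, -0.0, 0.0]
contact_force: [0.0, -0.0, 5.7]
opening: 0.71
finger_force: 12.0
```

Run:
```python
from h import *
plan(.4374,-.3675,.20,82.5)
```

```text
t 11.93 tcp [ 0.5693 -0.1748  0.0717] yaw 57.0 tilt [ 0.0007 -0.0002] open 0.71 ff 12.0 F [ 0.  -0.   5.7] q7 0.89
rotz -25.5 or 154.5 then shift mm [ 105.6 -208.2 -128.3]
```

>>> play_rows(translation=[[0, 0, -0.03], [0, 0, -0.05], [0, 0, -0.03], [0, 0, -0.018], [0.021, -0.0416, 0], [0.021, -0.0416, 0], [0.021, -0.0416, 0], [0.021, -0.0416, 0], [0.021, -0.0416, 0], [0, 0, 0], [0, 0, 0]], delta_rot=[[0, 0, 0], [0, 0, -8.5], [0, 0, -8.5], [0, 0, -8.5], [0, 0, 0], [0, 0, 0], [0, 0, 0], [0, 0, 0], [0, 0, 0], [0, 0, 0], [0, 0, 0]], grip=[-1, -1, -1, -1, -1, -1, -1, -1, -1, -1, -1])

```text
clock: 13.3
tool_pos: [0.4381, -0.3666, 0.199]
eef_rot: [0.065, 0.998, 0.001, 0.0]
contact_force: [0.7, 0.2, -0.9]
opening: 0.712
finger_force: 12.0
```

Run:
```python
from h import *
plan(.4374,-.3675,.076,82.5)
```

```text
t 13.3 tcp [ 0.4381 -0.3666  0.199 ] yaw 82.51 tilt [0.0005 0.0012] open 0.712 ff 12.0 F [ 0.7  0.2 -0.9] q7 1.59
rotz 0.01 or -180.0 then shift mm [  0.5  -1.  123. ]
```

>>> play_rows(translation=[[0, -0.001, 0.045], [0, 0, 0.045], [0, 0, 0.02], [0, 0, 0.008], [0, 0, 0.004], [0, 0, 0.001], [0, 0, 0], [0, 0, 0]], delta_rot=[[0, 0, 0], [0, 0, 0], [0, 0, 0], [0, 0, 0], [0, 0, 0], [0, 0, 0], [0, 0, 0], [0, 0, 0]], grip=[-1, -1, -1, -1, -1, -1, -1, -1])

```text
clock: 14.3
tool_pos: [0.4378, -0.3685, 0.0767]
eef_rot: [0.066, 0.998, -0.0, 0.0]
contact_force: [-0.1, 0.2, -0.4]
opening: 0.714
finger_force: 12.0
```

Not touching yet, so I lower 1 mm more and then release.

>>> play_rows(translation=[[0, 0, 0.0008], [0, 0, 0.0007], [0, 0, 0], [0, 0, 0]], delta_rot=[[0, 0, 0], [0, 0, 0], [0, 0, 0], [0, 0, 0]], grip=[-1, -1, -1, -1])

```text
clock: 14.8
tool_pos: [0.4378, -0.3684, 0.0757]
eef_rot: [0.065, 0.998, -0.0, 0.0]
contact_force: [-1.2, -0.0, 6.9]
opening: 0.712
finger_force: 12.0
```

>>> play_rows(translation=[[0, 0, 0], [0, 0, 0], [0, 0, 0], [0, 0, -0.02], [0, 0, -0.045], [0, 0, -0.045], [0, 0, -0.015]], delta_rot=[[0, 0, 0], [0, 0, 0], [0, 0, 0], [0, 0, 0], [0, 0, 0], [0, 0, 6.5], [0, 0, 7]], grip=[0.6, 0.75, 0.75, 0.75, 1, 1, 1])

```text
clock: 15.68
tool_pos: [0.4385, -0.3688, 0.2022]
eef_rot: [0.184, 0.983, -0.001, 0.002]
contact_force: [-0.2, -0.3, -0.6]
opening: 0.997
finger_force: 0.0
```

Run:
```python
from h import *
plan(.4507,.126,.20,69)
```

```text
t 15.68 tcp [ 0.4385 -0.3688  0.2022] yaw 68.76 tilt [ 0.0036 -0.0018] open 0.997 ff 0.0 F [-0.2 -0.3 -0.6] q7 1.41
rotz -0.24 or 179.8 then shift mm [166.  466.3   2.2]
```

>>> play_rows(translation=[[0.0166, 0.0466, 0], [0.0166, 0.0466, 0], [0.0166, 0.0466, 0], [0.0166, 0.0466, 0], [0.0166, 0.0466, 0], [0.0166, 0.0466, 0], [0.0166, 0.0466, 0], [0.0166, 0.0466, 0], [0.0166, 0.0466, 0], [0.0166, 0.0466, 0], [0, 0, 0], [0, 0, 0]], delta_rot=[[0, 0, 0], [0, 0, 0], [0, 0, 0], [0, 0, 0], [0, 0, 0], [0, 0, 0], [0, 0, 0], [0, 0, 0], [0, 0, 0], [0, 0, 0], [0, 0, 0], [0, 0, 0]], grip=[1, 1, 1, 1, 1, 1, 1, 1, 1, 1, 1, 1])

```text
clock: 17.18
tool_pos: [0.4494, 0.1257, 0.1996]
eef_rot: [0.182, 0.983, -0.001, -0.0]
contact_force: [0.6, -0.1, 0.3]
opening: 1.0
finger_force: 0.0
```

Run:
```python
from h import *
plan(.4507,.126,.076,69)
im=r.snapshot("wrist")
for d in r.silhouettes("wrist","clam_a"):
        p=pose(d["pixels"],"wrist",.0145); p.pop("pts"); p.pop("rectpts"); print(d["confidence"],p,d["pixels"].sum())
cv2.imwrite("pics/w4.png",im)
```

```text
t 17.18 tcp [0.4494 0.1257 0.1996] yaw 69.0 tilt [-0.0006 -0.0009] open 1.0 ff 0.0 F [ 0.6 -0.1  0.3] q7 0.55
rotz 0.0 or -180.0 then shift mm [ -1.1   0.8 123.6]
0.95 {'cen': (np.float64(0.4518), np.float64(0.1238)), 'rect': (0.451, 0.124), 'size': [60.0, 50.0], 'sym': [(np.float64(0.977), 69), (np.float64(0.976), 68), (np.float64(0.976), 67)], 'pca': np.float64(157.8)} 4045
0.92 {'cen': (np.float64(0.3254), np.float64(0.1547)), 'rect': (0.3245, 0.1545), 'size': [49.0, 59.0], 'sym': [(np.float64(0.978), 173), (np.float64(0.976), 172), (np.float64(0.973), 171)], 'pca': np.float64(81.4)} 6103
0.88 {'cen': (np.float64(0.4363), np.float64(-0.0124)), 'rect': (0.4347, -0.0133), 'size': [55.0, 51.0], 'sym': [(np.float64(0.914), 142), (np.float64(0.912), 141), (np.float64(0.912), 139)], 'pca': np.float64(143.2)} 3540
0.79 {'cen': (np.float64(0.3427), np.float64(0.0165)), 'rect': (0.342, 0.016), 'size': [58.0, 52.0], 'sym': [(np.float64(0.975), 115), (np.float64(0.975), 114), (np.float64(0.971), 116)], 'pca': np.float64(25.1)} 5039
```

View pics/w4.png

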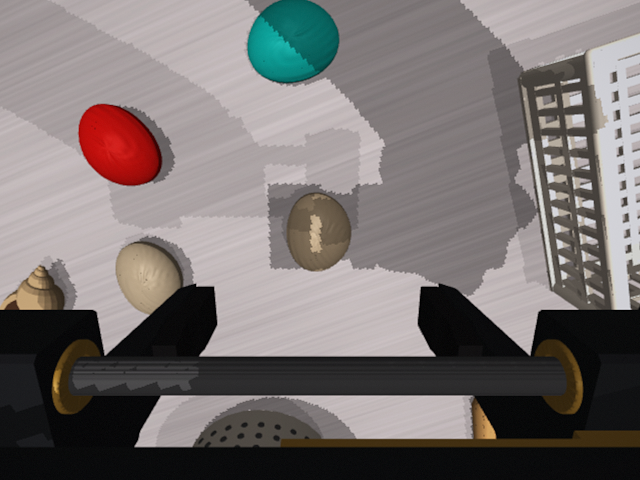

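The wrist picture shows the clam at (319,232), upright and square to the fingers. The red one (120,143), the turquoise one (293,40) and clam 2 (150,278) are off to the side. I'm descending to 74 mm so the tips sit on the rim only, which leaves body clearance over the basket later.

>>> play_rows(translation=[[-0.002, 0, 0.04], [0, 0, 0.04], [0, 0, 0.03], [0, 0, 0.01], [0, 0, 0.0055], [0, 0, 0], [0, 0, 0], [0, 0, 0], [0, 0, 0], [0, 0, 0], [0, 0, 0]], delta_rot=[[0, 0, 0], [0, 0, 0], [0, 0, 0], [0, 0, 0], [0, 0, 0], [0, 0, 0], [0, 0, 0], [0, 0, 0], [0, 0, 0], [0, 0, 0], [0, 0, 0]], grip=[1, 1, 1, 1, 1, 1, 0, -1, -1, -1, -1], squeeze=15)

```text
clock: 18.65
tool_pos: [0.4519, 0.1257, 0.0745]
eef_rot: [0.182, 0.983, -0.0, -0.0]
contact_force: [0.8, 0.3, 2.0]
opening: 0.537
finger_force: 15.0
```

>>> play_rows(translation=[[0, 0, -0.03], [0, 0, -0.05], [0, 0, -0.05], [0, 0, -0.03], [0, 0, 0]], delta_rot=[[0, 0, 0], [0, 0, 0], [0, 0, 0], [0, 0, 0], [0, 0, 0]], grip=[-1, -1, -1, -1, -1])

```text
clock: 19.27
tool_pos: [0.4528, 0.1258, 0.2362]
eef_rot: [0.183, 0.983, 0.001, 0.002]
contact_force: [-0.4, -0.1, -0.2]
opening: 0.531
finger_force: 15.0
```

Run:
```python
from h import *
plan(.46,.38,.23,85)
o=ortho(cv2.imread("pics/top0.png"),"top",.075,w=560,h=560,s=2000,x0=.35,y0=.52)
cv2.imwrite("pics/bask.png",o)
```

```text
t 19.27 tcp [0.4528 0.1258 0.2362] yaw 68.97 tilt [0.0035 0.0015] open 0.531 ff 15.0 F [-0.4 -0.1 -0.2] q7 0.53
rotz -16.03 or 164.0 then shift mm [ 15.  253.8   6.2]
```

View pics/bask.png

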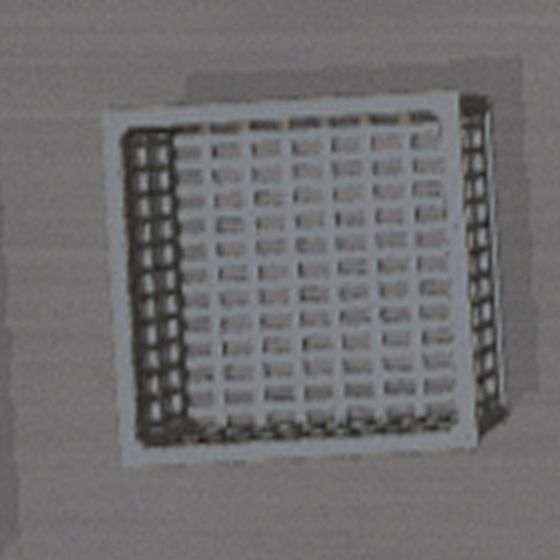

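Rectified at rim height, the basket has rim corners at (105,113), (458,93), (477,444) and (124,466). That puts its centre at (0.4895, 0.3745) and its y axis at 86.8°.

Run:
```python
from h import *
plan(.5265,.3725,.10,86.8)
```

```text
t 19.27 tcp [0.4528 0.1258 0.2362] yaw 68.97 tilt [0.0035 0.0015] open 0.531 ff 15.0 F [-0.4 -0.1 -0.2] q7 0.53
rotz -17.83 or 162.2 then shift mm [-59.8 250.4 136.2]
```

>>> play_rows(translation=[[0, 0, 0], [0, 0, 0], [-0.01, 0.0417, 0.005], [-0.01, 0.0417, 0.005], [-0.01, 0.0417, 0.006], [-0.01, 0.0417, 0.006], [-0.01, 0.0417, 0.007], [-0.01, 0.0417, 0.007], [0, 0, 0.04], [0, 0, 0.04], [0, 0, 0.02], [0, 0, 0], [0, 0, 0]], delta_rot=[[0, 0, -9], [0, 0, -8.8], [0, 0, 0], [0, 0, 0], [0, 0, 0], [0, 0, 0], [0, 0, 0], [0, 0, 0], [0, 0, 0], [0, 0, 0], [0, 0, 0], [0, 0, 0], [0, 0, 0]], grip=[-1, -1, -1, -1, -1, -1, -1, -1, -1, -1, -1, -1, -1])

```text
clock: 20.9
tool_pos: [0.5264, 0.3727, 0.0994]
eef_rot: [0.028, 1.0, 0.001, 0.0]
contact_force: [-0.7, 0.1, -0.3]
opening: 0.529
finger_force: 15.0
```

Run:
```python
from h import *
plan(.5265,.3725,.0785,86.8)
cv2.imwrite("pics/w5.png",r.snapshot("wrist"))
```

```text
t 20.9 tcp [0.5264 0.3727 0.0994] yaw 86.79 tilt [0.0009 0.0013] open 0.529 ff 15.0 F [-0.7  0.1 -0.3] q7 0.5
rotz -0.01 or 180.0 then shift mm [-0.1 -0.2 20.9]
```

View pics/w5.png

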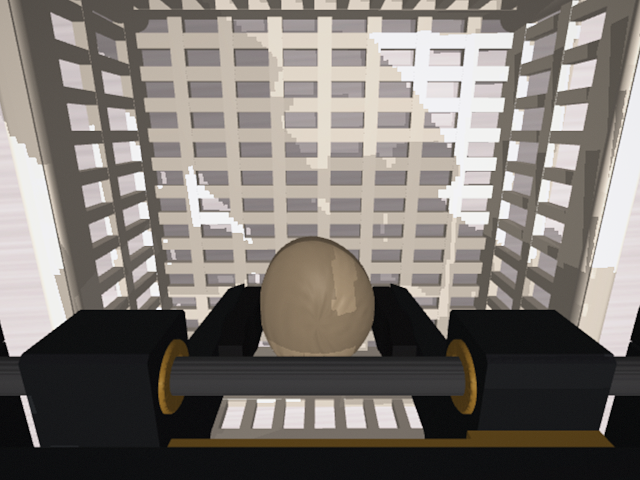

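The picture shows the clam at (318,297) level inside the basket, which is square to the fingers. I'm lowering gently.

>>> play_rows(translation=[[0, 0, 0.01], [0, 0, 0.006], [0, 0, 0.003], [0, 0, 0], [0, 0, 0]], delta_rot=[[0, 0, 0], [0, 0, 0], [0, 0, 0], [0, 0, 0], [0, 0, 0]], grip=[-1, -1, -1, -1, -1])

```text
clock: 21.58
tool_pos: [0.5258, 0.3723, 0.0795]
eef_rot: [0.028, 1.0, 0.0, -0.0]
contact_force: [1.2, -0.3, -0.8]
opening: 0.535
finger_force: 15.0
```

>>> play_rows(translation=[[0, 0, 0.001], [0, 0, 0.0005], [0, 0, 0], [0, 0, 0]], delta_rot=[[0, 0, 0], [0, 0, 0], [0, 0, 0], [0, 0, 0]], grip=[-1, -1, -1, -1])

```text
clock: 22.08
tool_pos: [0.5259, 0.3723, 0.0786]
eef_rot: [0.028, 1.0, 0.0, -0.0]
contact_force: [-0.9, -0.7, 6.0]
opening: 0.533
finger_force: 15.0
```

>>> play_rows(translation=[[0, 0, 0], [0, 0, 0], [0, 0, 0], [0, 0, -0.02], [0, 0, -0.045], [0, 0, -0.05], [0, 0, -0.02], [0, 0, 0]], delta_rot=[[0, 0, 0], [0, 0, 0], [0, 0, 0], [0, 0, 0], [0, 0, 0], [0, 0, 0], [0, 0, 2.3], [0, 0, 0]], grip=[0.3, 0.45, 0.45, 0.45, 0.45, 1, 1, 1])

```text
clock: 23.08
tool_pos: [0.5264, 0.3726, 0.2149]
eef_rot: [0.048, 0.999, 0.001, 0.001]
contact_force: [0.5, -0.2, -0.1]
opening: 0.997
finger_force: 0.0
```

Run:
```python
from h import *
plan(.4375,-.0115,.2,84.5)
```

```text
t 23.07 tcp [0.5264 0.3726 0.2149] yaw 84.48 tilt [0.0023 0.002 ] open 0.997 ff 0.0 F [ 0.5 -0.2 -0.1] q7 0.52
rotz -0.02 or 180.0 then shift mm [  51.7 -390.9   14.9]
```

>>> play_rows(translation=[[0.0057, -0.0434, 0], [0.0057, -0.0434, 0], [0.0057, -0.0434, 0], [0.0057, -0.0434, 0], [0.0057, -0.0434, 0], [0.0057, -0.0434, 0.003], [0.0057, -0.0434, 0.004], [0.0057, -0.0434, 0.004], [0.0057, -0.0434, 0.004], [0, 0, 0], [0, 0, 0]], delta_rot=[[0, 0, 0], [0, 0, 0], [0, 0, 0], [0, 0, 0], [0, 0, 0], [0, 0, 0], [0, 0, 0], [0, 0, 0], [0, 0, 0], [0, 0, 0], [0, 0, 0]], grip=[1, 1, 1, 1, 1, 1, 1, 1, 1, 1, 1])

```text
clock: 24.45
tool_pos: [0.4371, -0.0111, 0.1973]
eef_rot: [0.048, 0.999, 0.0, -0.001]
contact_force: [0.0, 0.0, 0.3]
opening: 1.001
finger_force: 0.0
```

Run:
```python
from h import *
im=r.snapshot("wrist")
for t in ("clam_a","whelk"):
  for d in r.silhouettes("wrist",t):
        p=pose(d["pixels"],"wrist",.0145); p.pop("pts"); p.pop("rectpts"); print(t,d["confidence"],p,d["pixels"].sum())
plan(.4375,-.0115,.0742,84.5)
cv2.imwrite("pics/w6.png",im)
```

```text
clam_a 0.86 {'cen': (np.float64(0.326), np.float64(0.1574)), 'rect': (0.3255, 0.1565), 'size': [47.0, 63.0], 'sym': [(np.float64(0.972), 177), (np.float64(0.969), 176), (np.float64(0.965), 178)], 'pca': np.float64(87.3)} 6481
clam_a 0.66 {'cen': (np.float64(0.4398), np.float64(-0.0091)), 'rect': (0.44, -0.009), 'size': [60.0, 48.0], 'sym': [(np.float64(0.976), 82), (np.float64(0.974), 81), (np.float64(0.971), 83)], 'pca': np.float64(172.1)} 4045
clam_a 0.64 {'cen': (np.float64(0.3434), np.float64(0.0192)), 'rect': (0.343, 0.019), 'size': [58.0, 50.0], 'sym': [(np.float64(0.979), 108), (np.float64(0.977), 110), (np.float64(0.977), 109)], 'pca': np.float64(18.1)} 5604
whelk 0.86 {'cen': (np.float64(0.4312), np.float64(-0.1116)), 'rect': (0.4319, -0.1125), 'size': [80.0, 39.0], 'sym': [(np.float64(0.796), 40), (np.float64(0.787), 41), (np.float64(0.787), 39)], 'pca': np.float64(126.9)} 3736
t 24.6 tcp [ 0.4376 -0.0103  0.1978] yaw 84.64 tilt [-0.0006  0.0008] open 0.998 ff 0.0 F [-0.3  0.6  0.7] q7 0.86
rotz 0.14 or -179.9 then shift mm [ -0.   -1.2 123.6]
```

View pics/w6.png

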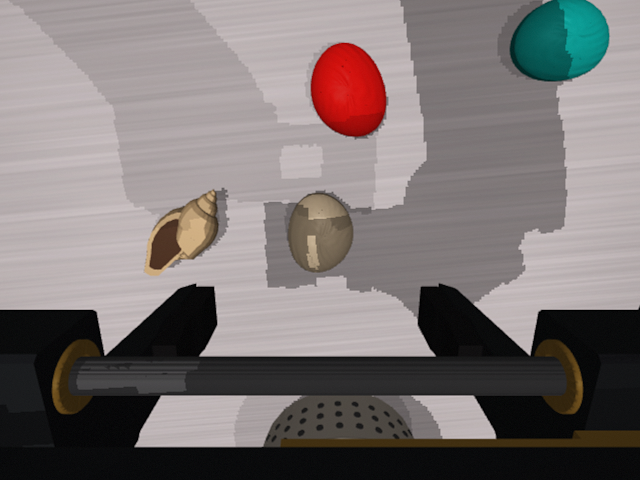

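The picture shows clam 2 at (320,232), square to the fingers, with the whelk at (185,232), spire up-right and mouth down-left. The red (348,90) and turquoise (560,40) ones stay put. I narrow the opening before descending.

>>> play_rows(translation=[[-0.0014, 0, 0.04], [0, 0, 0.04], [0, 0, 0.03], [0, 0, 0.009], [0, 0, 0.0045], [0, 0, 0], [0, 0, 0], [0, 0, 0], [0, 0, 0], [0, 0, 0], [0, 0, 0]], delta_rot=[[0, 0, 1.5], [0, 0, 0], [0, 0, 0], [0, 0, 0], [0, 0, 0], [0, 0, 0], [0, 0, 0], [0, 0, 0], [0, 0, 0], [0, 0, 0], [0, 0, 0]], grip=[0.6, 0.6, 0.6, 0.6, 0.6, 0.6, 0, -1, -1, -1, -1], squeeze=15)

```text
clock: 25.98
tool_pos: [0.4418, -0.0133, 0.0939]
eef_rot: [0.061, 0.998, -0.002, -0.001]
contact_force: [-0.1, -0.5, 0.3]
opening: 0.252
finger_force: 0.0
```

>>> play_rows(translation=[[0, 0, -0.03], [0, 0, -0.05], [0, 0, -0.05], [0, 0, -0.01], [0, 0, 0]], delta_rot=[[0, 0, 0], [0, 0, 0], [0, 0, 0], [0, 0, -3.7], [0, 0, 0]], grip=[-1, -1, -1, -1, -1])

```text
clock: 26.6
tool_pos: [0.4425, -0.0126, 0.2245]
eef_rot: [0.03, 1.0, -0.002, -0.001]
contact_force: [0.1, 0.3, -1.2]
opening: 0.003
finger_force: 0.0
```

Run:
```python
from h import *
plan(.4525,.3765,.10,86.8)
```

```text
t 26.6 tcp [ 0.4425 -0.0126  0.2245] yaw 86.54 tilt [-0.0023 -0.0034] open 0.003 ff 0.0 F [ 0.1  0.3 -1.2] q7 0.59
rotz -0.26 or 179.7 then shift mm [ 11.8 389.1 124.5]
```

The descent fell 20 mm short because one row was capped, so the fingers closed above the clam. I reopen and look again.

>>> play_rows(translation=[[0, 0, 0], [0, 0, 0], [0, 0, 0.02], [0, 0, 0], [0, 0, 0], [0, 0, 0]], delta_rot=[[0, 0, 0], [0, 0, 0], [0, 0, 0], [0, 0, 0], [0, 0, 0], [0, 0, 0]], grip=[1, 1, 1, 1, 1, 1])

```text
clock: 27.35
tool_pos: [0.4424, -0.0122, 0.2042]
eef_rot: [0.029, 1.0, -0.002, -0.002]
contact_force: [0.3, -0.2, 1.0]
opening: 0.66
finger_force: 0.0
```

Run:
```python
from h import *
im=r.snapshot("wrist")
for t in ("clam_a","whelk"):
  for d in r.silhouettes("wrist",t):
        p=pose(d["pixels"],"wrist",.0145); p.pop("pts"); p.pop("rectpts"); print(t,d["confidence"],p,d["pixels"].sum())
plan(.439,-.010,.0742,83)
cv2.imwrite("pics/w7.png",im)
```

```text
clam_a 0.98 {'cen': (np.float64(0.3431), np.float64(0.0185)), 'rect': (0.343, 0.0185), 'size': [58.0, 49.0], 'sym': [(np.float64(0.98), 111), (np.float64(0.976), 110), (np.float64(0.974), 109)], 'pca': np.float64(20.0)} 5283
clam_a 0.84 {'cen': (np.float64(0.3254), np.float64(0.1565)), 'rect': (0.325, 0.1565), 'size': [48.0, 63.0], 'sym': [(np.float64(0.974), 179), (np.float64(0.973), 178), (np.float64(0.971), 177)], 'pca': np.float64(88.0)} 6104
clam_a 0.57 {'cen': (np.float64(0.4389), np.float64(-0.0098)), 'rect': (0.4388, -0.0093), 'size': [61.0, 48.0], 'sym': [(np.float64(0.971), 82), (np.float64(0.968), 84), (np.float64(0.968), 83)], 'pca': np.float64(173.0)} 3913
whelk 0.93 {'cen': (np.float64(0.4299), np.float64(-0.1121)), 'rect': (0.4303, -0.1131), 'size': [79.0, 39.0], 'sym': [(np.float64(0.811), 129), (np.float64(0.81), 130), (np.float64(0.81), 40)], 'pca': np.float64(127.3)} 3682
t 27.5 tcp [ 0.4424 -0.0124  0.2042] yaw 86.62 tilt [-0.0033 -0.0034] open 0.797 ff 0.0 F [ 0.6 -0.   0.3] q7 0.54
rotz 3.62 or -176.4 then shift mm [  3.7   1.9 130. ]
```

View pics/w7.png

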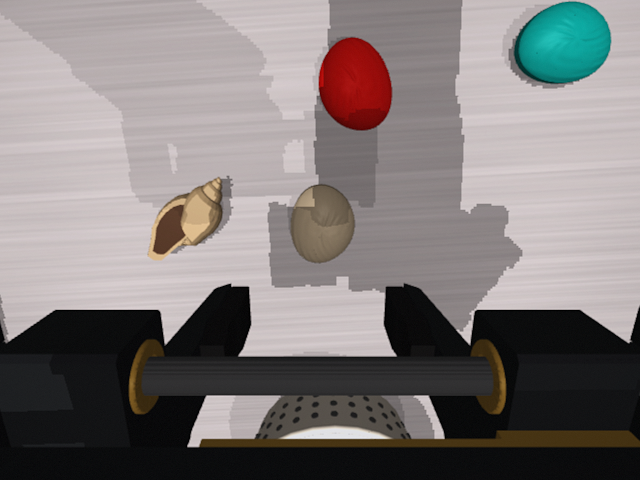

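The clam did not move: it shows at (322,222), measured at the same place. I'm descending more slowly, checking before closing.

>>> play_rows(translation=[[0.0037, 0.002, 0], [0, 0, 0.02], [0, 0, 0.02], [0, 0, 0.02], [0, 0, 0.02], [0, 0, 0.02], [0, 0, 0.01], [0, 0, 0.01], [0, 0, 0], [0, 0, 0]], delta_rot=[[0, 0, 3.6], [0, 0, 0], [0, 0, 0], [0, 0, 0], [0, 0, 0], [0, 0, 0], [0, 0, 0], [0, 0, 0], [0, 0, 0], [0, 0, 0]], grip=[0.6, 0.6, 0.6, 0.6, 0.6, 0.6, 0.6, 0.6, 0.6, 0.6])

```text
clock: 28.75
tool_pos: [0.4384, -0.0105, 0.0842]
eef_rot: [0.061, 0.998, -0.002, -0.002]
contact_force: [0.2, -0.9, 0.3]
opening: 0.803
finger_force: 0.0
```

Run:
```python
from h import *
plan(.439,-.010,.0742,83); print(np.round(r.get_state()["q"],3))
```

```text
t 28.75 tcp [ 0.4384 -0.0105  0.0842] yaw 83.0 tilt [-0.0034 -0.0032] open 0.803 ff 0.0 F [ 0.2 -0.9  0.3] q7 -0.33
rotz 0.0 or -180.0 then shift mm [-0.5  0.6 10. ]
[-2.000e-03  9.120e-01 -1.300e-01  2.251e+00  1.694e+00  1.070e-01
 -3.280e-01]
```

>>> play_rows(translation=[[0, 0, 0.004], [0, 0, 0.004], [0, 0, 0.002], [0, 0, 0], [0, 0, 0], [0, 0, 0], [0, 0, 0], [0, 0, 0], [0, 0, 0]], delta_rot=[[0, 0, 0], [0, 0, 0], [0, 0, 0], [0, 0, 0], [0, 0, 0], [0, 0, 0], [0, 0, 0], [0, 0, 0], [0, 0, 0]], grip=[0.6, 0.6, 0.6, 0.6, 0, -1, -1, -1, -1], squeeze=15)

```text
clock: 29.88
tool_pos: [0.4382, -0.0105, 0.0739]
eef_rot: [0.061, 0.998, -0.002, -0.002]
contact_force: [-0.2, 0.7, 1.4]
opening: 0.534
finger_force: 15.0
```

Grasped. Now I lift slowly.

>>> play_rows(translation=[[0, 0, -0.015], [0, 0, -0.02], [0, 0, -0.02], [0, 0, -0.03], [0, 0, -0.03], [0, 0, -0.03], [0, 0, -0.01], [0, 0, 0]], delta_rot=[[0, 0, 0], [0, 0, 0], [0, 0, 0], [0, 0, 0], [0, 0, 0], [0, 0, 0], [0, 0, 0], [0, 0, 0]], grip=[-1, -1, -1, -1, -1, -1, -1, -1])

```text
clock: 30.88
tool_pos: [0.4396, -0.0105, 0.2249]
eef_rot: [0.062, 0.998, -0.002, 0.001]
contact_force: [-0.2, 0.4, -1.4]
opening: 0.533
finger_force: 15.0
```

Run:
```python
from h import *
plan(.4525,.3765,.20,86.8)
```

```text
t 30.88 tcp [ 0.4396 -0.0105  0.2249] yaw 82.95 tilt [ 0.0017 -0.0047] open 0.533 ff 15.0 F [-0.2  0.4 -1.4] q7 0.53
rotz -3.85 or 176.1 then shift mm [  8.7 387.1  24.9]
```

>>> play_rows(translation=[[0, 0, 0], [0.001, 0.043, 0], [0.001, 0.043, 0], [0.001, 0.043, 0], [0.001, 0.043, 0], [0.001, 0.043, 0], [0.001, 0.043, 0], [0.001, 0.043, 0], [0.001, 0.043, 0], [0.001, 0.043, 0], [0, 0, 0], [0, 0, 0]], delta_rot=[[-0.27, 0, -3.85], [0, 0, 0], [0, 0, 0], [0, 0, 0], [0, 0, 0], [0, 0, 0], [0, 0, 0], [0, 0, 0], [0, 0, 0], [0, 0, 0], [0, 0, 0], [0, 0, 0]], grip=[-1, -1, -1, -1, -1, -1, -1, -1, -1, -1, -1, -1])

```text
clock: 32.38
tool_pos: [0.4516, 0.3754, 0.2234]
eef_rot: [0.027, 1.0, -0.002, 0.0]
contact_force: [0.5, -0.6, -0.6]
opening: 0.537
finger_force: 15.0
```

Run:
```python
from h import *
plan(.4525,.3765,.0785,86.8)
cv2.imwrite("pics/w8.png",r.snapshot("wrist"))
for d in r.look_for("wrist","clam_a"): print(d)
```

```text
t 32.38 tcp [0.4516 0.3754 0.2234] yaw 86.85 tilt [ 0.0002 -0.0034] open 0.537 ff 15.0 F [ 0.5 -0.6 -0.6] q7 0.14
rotz 0.05 or -180.0 then shift mm [ -0.8   1.1 144.9]
{'point': [0.3268, 0.1719, 0.0209], 'confidence': 0.8}
{'point': [0.4405, 0.3778, 0.1747], 'confidence': 0.75}
```

View pics/w8.png

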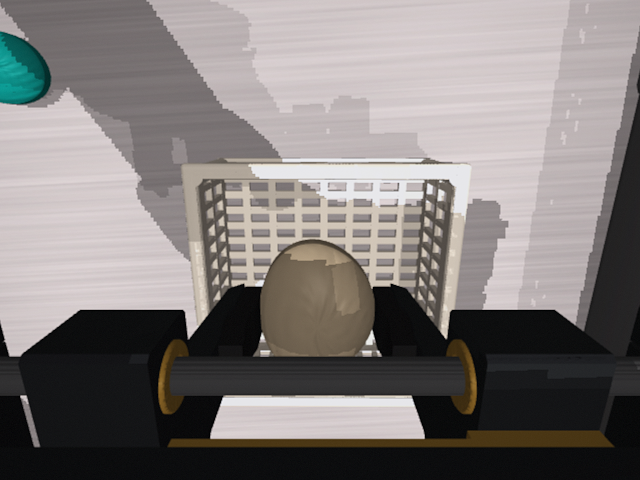

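The picture shows clam 2 at (318,297) held level over the basket, which is centred. I'm lowering to just above the floor.

>>> play_rows(translation=[[0, 0.001, 0], [0, 0, 0.03], [0, 0, 0.03], [0, 0, 0.03], [0, 0, 0.03], [0, 0, 0.015], [0, 0, 0.006], [0, 0, 0], [0, 0, 0]], delta_rot=[[-0.2, 0, 0], [0, 0, 0], [0, 0, 0], [0, 0, 0], [0, 0, 0], [0, 0, 0], [0, 0, 0], [0, 0, 0], [0, 0, 0]], grip=[-1, -1, -1, -1, -1, -1, -1, -1, -1])

```text
clock: 33.6
tool_pos: [0.4526, 0.3787, 0.0851]
eef_rot: [0.028, 1.0, 0.003, 0.001]
contact_force: [-0.4, 0.8, -0.6]
opening: 0.532
finger_force: 15.0
```

Run:
```python
from h import *
plan(.4525,.3765,.078,86.8)
```

```text
t 33.6 tcp [0.4526 0.3787 0.0851] yaw 86.82 tilt [0.0028 0.0051] open 0.532 ff 15.0 F [-0.4  0.8 -0.6] q7 -0.02
rotz 0.02 or -180.0 then shift mm [ 0.  -2.2  7.1]
```

>>> play_rows(translation=[[0, -0.001, 0.003], [0, 0, 0.0025], [0, 0, 0], [0, 0, 0]], delta_rot=[[0.25, 0, 0], [0, 0, 0], [0, 0, 0], [0, 0, 0]], grip=[-1, -1, -1, -1])

```text
clock: 34.1
tool_pos: [0.4522, 0.3773, 0.0786]
eef_rot: [0.028, 1.0, -0.0, 0.001]
contact_force: [0.2, 0.3, 0.0]
opening: 0.531
finger_force: 15.0
```

Run:
```python
from h import *
plan(.4525,.3765,.078,86.8)
```

```text
t 34.1 tcp [0.4522 0.3773 0.0786] yaw 86.83 tilt [ 0.0014 -0.0006] open 0.531 ff 15.0 F [0.2 0.3 0. ] q7 -0.02
rotz 0.03 or -180.0 then shift mm [-0.4 -0.8  0.6]
```

>>> play_rows(translation=[[0, 0, 0.0007], [0, 0, 0.0005], [0, 0, 0], [0, 0, 0]], delta_rot=[[0, 0, 0], [0, 0, 0], [0, 0, 0], [0, 0, 0]], grip=[-1, -1, -1, -1])

```text
clock: 34.6
tool_pos: [0.4523, 0.3774, 0.0779]
eef_rot: [0.028, 1.0, -0.0, 0.001]
contact_force: [-0.4, -0.5, 5.2]
opening: 0.531
finger_force: 15.0
```

>>> play_rows(translation=[[0, 0, 0], [0, 0, 0], [0, 0, 0], [0, 0, -0.02], [0, 0, -0.03], [0, 0, -0.04], [0, 0, -0.04], [0, 0, -0.01], [0, 0, 0]], delta_rot=[[0, 0, 0], [0, 0, 0], [0, 0, 0], [0, 0, 0], [0, 0, 0], [0, 0, 0], [0, 0, 0], [0, 0, 0], [0, 0, 0]], grip=[0.3, 0.45, 0.45, 0.45, 0.45, 0.6, 0.6, 0.6, 0.6])

```text
clock: 35.72
tool_pos: [0.4522, 0.3773, 0.2183]
eef_rot: [0.028, 1.0, 0.0, 0.001]
contact_force: [0.1, 0.5, 0.2]
opening: 0.799
finger_force: 0.0
```

Run:
```python
from h import *
plan(.4323,-.1135,.2,37.5)
```

```text
t 35.73 tcp [0.4522 0.3773 0.2183] yaw 86.82 tilt [0.0026 0.0002] open 0.799 ff 0.0 F [0.1 0.5 0.2] q7 0.13
rotz 49.32 or -130.7 then shift mm [-377.3 -314.6   18.3]
```

>>> play_rows(translation=[[0, 0, 0], [0, 0, 0], [0, 0, 0], [0, 0, 0], [0, 0, 0], [0, 0, 0], [-0.0343, -0.0286, 0], [-0.0343, -0.0286, 0], [-0.0343, -0.0286, 0], [-0.0343, -0.0286, 0], [-0.0343, -0.0286, 0], [-0.0343, -0.0286, 0], [-0.0343, -0.0286, 0], [-0.0343, -0.0286, 0], [-0.0343, -0.0286, 0], [-0.0343, -0.0286, 0], [-0.0343, -0.0286, 0], [0, 0, 0], [0, 0, 0]], delta_rot=[[0, 0, 8.2], [0, 0, 8.2], [0, 0, 8.2], [0, 0, 8.2], [0, 0, 8.2], [0, 0, 8.2], [0, 0, 0], [0, 0, 0], [0, 0, 0], [0, 0, 0], [0, 0, 0], [0, 0, 0], [0, 0, 0], [0, 0, 0], [0, 0, 0], [0, 0, 0], [0, 0, 0], [0, 0, 0], [0, 0, 0]], grip=[0.6, 0.6, 0.6, 0.6, 0.6, 0.6, 0.6, 0.6, 0.6, 0.6, 0.6, 0.6, 0.6, 0.6, 0.6, 0.6, 0.6, 0.6, 0.6])

```text
clock: 38.1
tool_pos: [0.4328, -0.1129, 0.2171]
eef_rot: [0.441, 0.897, 0.0, -0.0]
contact_force: [-0.1, -0.7, 0.0]
opening: 0.797
finger_force: 0.0
```

Run:
```python
from h import *
im=r.snapshot("wrist")
for d in r.silhouettes("wrist","whelk"):
    p=pose(d["pixels"],"wrist",.012); e=p.pop("pts"); p.pop("rectpts"); print(d["confidence"],p,d["pixels"].sum())
    if p["cen"][1]<-.09:
        for a in (124,128,132,136):
            t=np.radians(a); u=np.array([np.cos(t),np.sin(t)]); v=np.array([-u[1],u[0]]); q=(e-[.4323,-.1135])
            a_,b_=q@u*1e3,q@v*1e3; m=abs(a_)<8
            i=a_.argmax(); print(a,"x",a_.min().round(),a_.max().round(),"tip y",b_[i].round(1),"mid y",b_[m].min().round(1),b_[m].max().round(1), "flank slopes",[np.polyfit(a_[m&s],b_[m&s],1)[0].round(2) for s in (b_>0,b_<0)])
plan(.4323,-.1135,.0742,37.5)
cv2.imwrite("pics/w9.png",im)
```

```text
t 38.2 tcp [ 0.4332 -0.1121  0.2174] yaw 37.78 tilt [0.0008 0.0004] open 0.8 ff 0.0 F [-0.2 -0.5 -0.6] q7 0.13
rotz 0.28 or -179.7 then shift mm [ -0.6  -1.6 143.2]
```

View pics/w9.png

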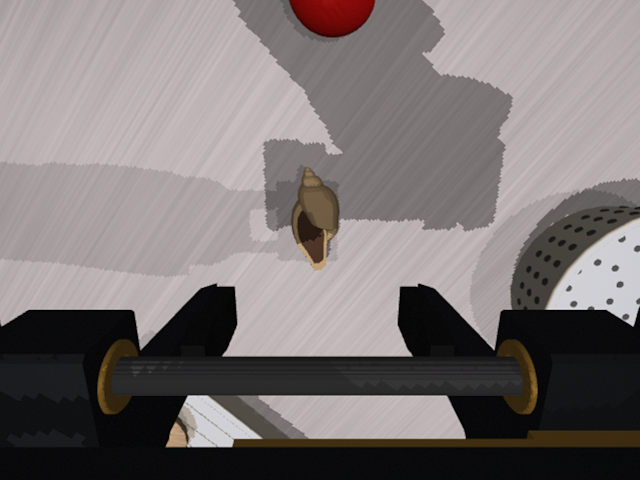

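The picture shows the whelk at (316,218), its spire tip at (308,168) and its flanks vertical between columns 293 and 338, so it is square to the fingers. The network missed it, so I try once more.

Run:
```python
from h import *
r.snapshot("wrist")
for d in r.silhouettes("wrist","whelk"):
    p=pose(d["pixels"],"wrist",.012); e=p.pop("pts"); p.pop("rectpts"); print(d["confidence"],p,d["pixels"].sum())
K,E,R=cam("wrist"); H=homog("wrist",.012)
for px in ((308,168),(318,268),(293,222),(338,215),(316,218)):
    w=H@[*px,1]; print(px,(w[:2]/w[2]).round(4))
```

```text
0.94 {'cen': (np.float64(0.43), np.float64(-0.1119)), 'rect': (0.4303, -0.1129), 'size': [79.0, 40.0], 'sym': [(np.float64(0.837), 41), (np.float64(0.836), 42), (np.float64(0.827), 131)], 'pca': np.float64(128.5)} 3282
(308, 168) [ 0.4015 -0.0812]
(318, 268) [ 0.4578 -0.1412]
(293, 222) [ 0.4179 -0.1224]
(338, 215) [ 0.4428 -0.0959]
(316, 218) [ 0.4305 -0.1085]
```

>>> play_rows(translation=[[0.001, 0, 0.02], [0, 0, 0.025], [0, 0, 0.025], [0, 0, 0.025], [0, 0, 0.02], [0, 0, 0.015], [0, 0, 0.01], [0, 0, 0], [0, 0, 0]], delta_rot=[[0, 0, 0], [0, 0, 0], [0, 0, 0], [0, 0, 0], [0, 0, 0], [0, 0, 0], [0, 0, 0], [0, 0, 0], [0, 0, 0]], grip=[0.6, 0.6, 0.6, 0.6, 0.6, 0.6, 0.6, 0.6, 0.6])

```text
clock: 39.42
tool_pos: [0.4354, -0.1131, 0.0813]
eef_rot: [0.441, 0.897, -0.0, -0.001]
contact_force: [-0.0, -0.4, -0.7]
opening: 0.797
finger_force: 0.0
```

Run:
```python
from h import *
plan(.4332,-.1108,.070,37.8)
```

```text
t 39.42 tcp [ 0.4354 -0.1131  0.0813] yaw 37.66 tilt [-0.002   0.0003] open 0.797 ff 0.0 F [-0.  -0.4 -0.7] q7 -0.65
rotz -0.14 or 179.9 then shift mm [ 3.2 -0.3 11.3]
```

>>> play_rows(translation=[[0.003, 0, 0.004], [0, 0, 0.004], [0, 0, 0.003], [0, 0, 0], [0, 0, 0], [0, 0, 0], [0, 0, 0], [0, 0, 0], [0, 0, 0]], delta_rot=[[0, 0, 0], [0, 0, 0], [0, 0, 0], [0, 0, 0], [0, 0, 0], [0, 0, 0], [0, 0, 0], [0, 0, 0], [0, 0, 0]], grip=[0.6, 0.6, 0.6, 0.6, 0, -1, -1, -1, -1], squeeze=15)

```text
clock: 40.55
tool_pos: [0.4337, -0.112, 0.0711]
eef_rot: [0.441, 0.897, -0.001, -0.001]
contact_force: [-0.7, -0.3, 1.7]
opening: 0.406
finger_force: 15.0
```

>>> play_rows(translation=[[0, 0, -0.015], [0, 0, -0.02], [0, 0, -0.02], [0, 0, -0.03], [0, 0, -0.03], [0, 0, -0.02], [0, 0, 0], [0, 0, 0]], delta_rot=[[0, 0, 0], [0, 0, 0], [0, 0, 0], [0, 0, 0], [0, 0, 0], [0, 0, 0], [0, 0, 0], [0, 0, 0]], grip=[-1, -1, -1, -1, -1, -1, -1, -1])

```text
clock: 41.55
tool_pos: [0.4336, -0.1124, 0.1988]
eef_rot: [0.442, 0.897, -0.001, 0.002]
contact_force: [-0.2, 0.3, -1.6]
opening: 0.407
finger_force: 15.0
```

Run:
```python
from h import *
plan(.657,-.0145,.20,37.7)
```

```text
t 41.55 tcp [ 0.4336 -0.1124  0.1988] yaw 37.59 tilt [ 0.0032 -0.0045] open 0.407 ff 15.0 F [-0.2  0.3 -1.6] q7 -0.07
rotz -0.11 or 179.9 then shift mm [-59.2 236.6  -1.2]
```

>>> play_rows(translation=[[-0.0074, 0.0296, 0], [-0.0074, 0.0296, 0], [-0.0074, 0.0296, 0], [-0.0074, 0.0296, 0], [-0.0074, 0.0296, 0], [-0.0074, 0.0296, 0], [-0.0074, 0.0296, 0], [-0.0074, 0.0296, 0], [0, 0, 0], [0, 0, 0]], delta_rot=[[0, 0, 0], [0, 0, 0], [0, 0, 0], [0, 0, 0], [0, 0, 0], [0, 0, 0], [0, 0, 0], [0, 0, 0], [0, 0, 0], [0, 0, 0]], grip=[-1, -1, -1, -1, -1, -1, -1, -1, -1, -1])

```text
clock: 42.8
tool_pos: [0.6565, -0.0149, 0.1984]
eef_rot: [0.441, 0.897, -0.002, 0.002]
contact_force: [0.3, -0.5, -1.3]
opening: 0.41
finger_force: 15.0
```

Run:
```python
from h import *
plan(.657,-.0145,.075,37.7)
cv2.imwrite("pics/w10.png",r.snapshot("wrist"))
```

```text
t 42.8 tcp [ 0.6565 -0.0149  0.1984] yaw 37.63 tilt [ 0.0011 -0.0057] open 0.41 ff 15.0 F [ 0.3 -0.5 -1.3] q7 0.06
rotz -0.07 or 179.9 then shift mm [  0.    0.7 123.4]
```

View pics/w10.png

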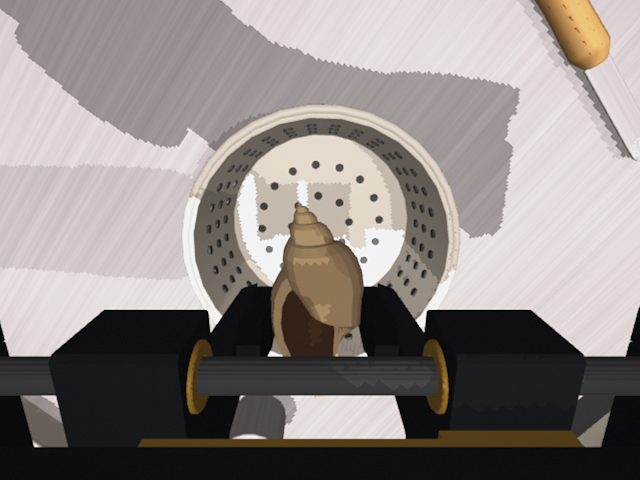

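The picture shows the whelk at (318,280) held above the centre of the tub, whose floor is at (320,215). The weight at (260,420) is clear. I'm lowering.

>>> play_rows(translation=[[0, 0, 0.02], [0, 0, 0.03], [0, 0, 0.03], [0, 0, 0.02], [0, 0, 0.015], [0, 0, 0.005], [0, 0, 0], [0, 0, 0]], delta_rot=[[-0.15, 0.3, 0], [0, 0, 0], [0, 0, 0], [0, 0, 0], [0, 0, 0], [0, 0, 0], [0, 0, 0], [0, 0, 0]], grip=[-1, -1, -1, -1, -1, -1, -1, -1])

```text
clock: 43.85
tool_pos: [0.6587, -0.0144, 0.0809]
eef_rot: [0.442, 0.897, 0.002, 0.002]
contact_force: [-0.1, -0.7, -0.9]
opening: 0.404
finger_force: 15.0
```

Run:
```python
from h import *
plan(.657,-.0145,.075,37.7)
```

```text
t 43.85 tcp [ 0.6587 -0.0144  0.0809] yaw 37.59 tilt [0.0048 0.0017] open 0.404 ff 15.0 F [-0.1 -0.7 -0.9] q7 -0.03
rotz -0.11 or 179.9 then shift mm [ 1.  -1.4  5.9]
```

>>> play_rows(translation=[[0, 0, 0.003], [0, 0, 0.0015], [0, 0, 0], [0, 0, 0]], delta_rot=[[0, 0, 0], [0, 0, 0], [0, 0, 0], [0, 0, 0]], grip=[-1, -1, -1, -1])

```text
clock: 44.35
tool_pos: [0.6581, -0.0146, 0.0755]
eef_rot: [0.442, 0.897, 0.001, 0.001]
contact_force: [-0.4, -0.1, -1.0]
opening: 0.41
finger_force: 15.0
```

>>> play_rows(translation=[[0, 0, 0.0006], [0, 0, 0.0005], [0, 0, 0], [0, 0, 0]], delta_rot=[[0, 0, 0], [0, 0, 0], [0, 0, 0], [0, 0, 0]], grip=[-1, -1, -1, -1])

```text
clock: 44.85
tool_pos: [0.6582, -0.0146, 0.0751]
eef_rot: [0.442, 0.897, 0.001, 0.001]
contact_force: [-1.5, -1.1, 5.9]
opening: 0.41
finger_force: 15.0
```

Contact. I release, rise and retreat.

>>> play_rows(translation=[[0, 0, 0], [0, 0, 0], [0, 0, 0], [0, 0, -0.015], [0, 0, -0.03], [0, 0, -0.04], [0, 0, -0.05], [0, 0, -0.05], [0, 0, -0.05], [0, -0.03, 0], [0, -0.03, 0], [0, 0, 0], [0, 0, 0]], delta_rot=[[0, 0, 0], [0, 0, 0], [0, 0, 0], [0, 0, 0], [0, 0, 0], [0, 0, 0], [0, 0, 0], [0, 0, 0], [0, 0, 0], [0, 0, 0], [0, 0, 0], [0, 0, 0], [0, 0, 0]], grip=[0, 0.2, 0.2, 0.2, 0.2, 0.2, 0.2, 0.2, 0.2, 0.2, 0.2, 0.2, 0.2])

```text
clock: 46.48
tool_pos: [0.6104, -0.0508, 0.31]
eef_rot: [0.441, 0.897, 0.002, 0.002]
contact_force: [0.0, 0.1, 0.7]
opening: 0.593
finger_force: 0.0
```

Run:
```python
from h import *
cv2.imwrite("pics/scene9.png",r.snapshot("scene"))
for t in ("scallop_a","clam_a","whelk","tray","basket","tub","knife","weight"):
    print(t,[(np.round(d["point"],3).tolist(),round(d["confidence"],2)) for d in r.look_for("scene",t)])
```

```text
scallop_a []
clam_a [([0.531, 0.372, 0.031], 0.86), ([0.333, 0.159, 0.028], 0.82), ([0.72, -0.177, 0.05], 0.71), ([0.346, 0.024, 0.03], 0.67), ([0.456, 0.376, 0.029], 0.59)]
whelk [([0.657, -0.004, 0.029], 0.61)]
tray [([0.464, -0.339, 0.016], 0.67)]
basket [([0.47, 0.375, 0.008], 0.96)]
tub [([0.654, -0.033, 0.027], 0.86)]
knife [([0.716, 0.192, 0.018], 0.72), ([0.466, -0.342, 0.016], 0.54)]
weight [([0.722, -0.175, 0.054], 0.84)]
```

View pics/scene9.png

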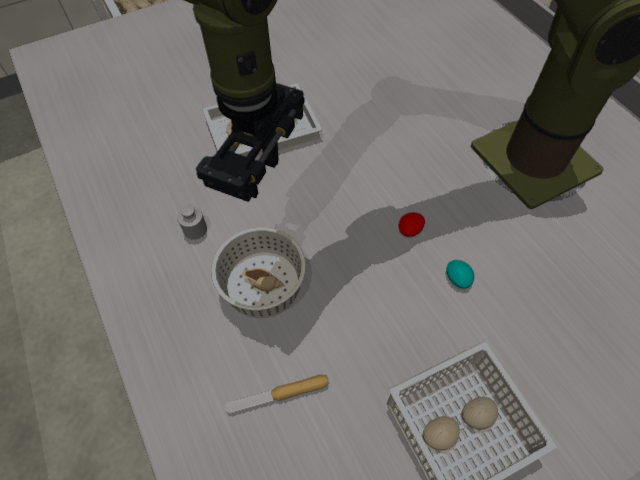

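The scene view shows both clams in the basket at (442,433) and (481,413), and the whelk in the tub at (262,278). The knife, the weight and the containers are unmoved. The arm hides the tray, so I check it from the top camera.

Run:
```python
from h import *
im=r.snapshot("top"); cv2.imwrite("pics/top9.png",im[150:350,420:600].repeat(3,0).repeat(3,1))
print([(np.round(d["point"],3).tolist(),round(d["confidence"],2)) for d in r.look_for("top","scallop_a")])
```

```text
[([0.643, 0.013, 0.003], 0.63)]
```

View pics/top9.png

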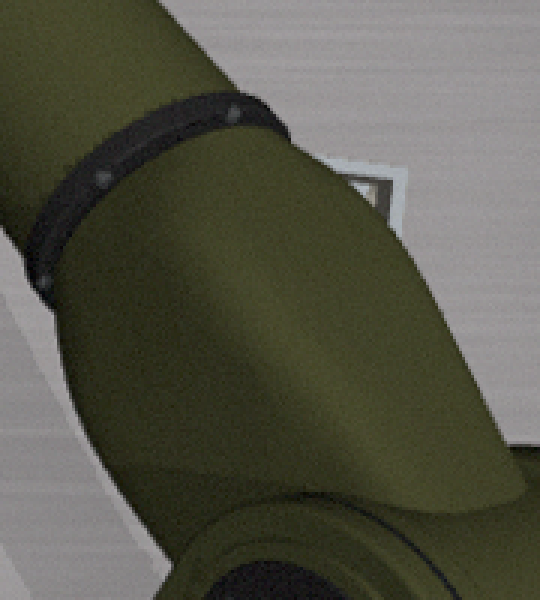

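The arm's elbow hides the tray. I move the hand up and to the left to clear the view.

>>> play_rows(translation=[[0.03, 0.025, 0], [0.03, 0.025, 0], [0.03, 0.025, 0], [0.03, 0.025, 0], [0.03, 0.025, 0], [0.03, 0.025, 0], [0.03, 0.025, 0], [0.03, 0.025, 0], [0.03, 0.025, 0], [0.03, 0.025, 0], [0, 0, 0], [0, 0, 0]], delta_rot=[[0, 0, 0], [0, 0, 0], [0, 0, 0], [0, 0, 0], [0, 0, 0], [0, 0, 0], [0, 0, 0], [0, 0, 0], [0, 0, 0], [0, 0, 0], [0, 0, 0], [0, 0, 0]], grip=[0.2, 0.2, 0.2, 0.2, 0.2, 0.2, 0.2, 0.2, 0.2, 0.2, 0.2, 0.2])

```text
clock: 48.52
tool_pos: [0.6252, 0.3378, 0.3095]
eef_rot: [0.442, 0.897, 0.001, 0.001]
contact_force: [0.3, -0.5, -0.5]
opening: 0.6
finger_force: 0.0
```

Run:
```python
from h import *
im=r.snapshot("scene"); cv2.imwrite("pics/tray9.png",cv2.resize(im[70:180,180:340],None,fx=4,fy=4,interpolation=2))
print([(np.round(d["point"],3).tolist(),round(d["confidence"],2)) for d in r.look_for("scene","scallop_a")])
r.snapshot("top")
print([(np.round(d["point"],3).tolist(),round(d["confidence"],2)) for d in r.look_for("top","scallop_a")])
```

```text
[([0.436, -0.362, 0.022], 0.76), ([0.541, -0.376, 0.02], 0.72)]
[([0.438, -0.369, 0.025], 0.88), ([0.535, -0.379, 0.024], 0.82)]
```

View pics/tray9.png

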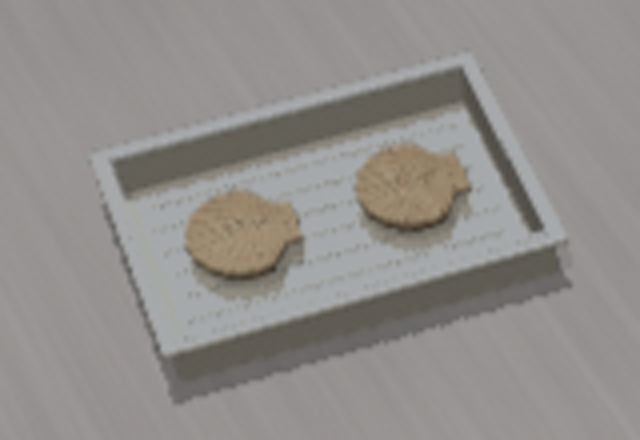

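The tray crop shows both scallops side by side on the floor, at (240,233) and (410,185), ribbed flat half up. The job is done, so I hand it in.

```bash
python3 -c "
from plant import r
print(r.finish_job())"
```

```text
the job is handed in; nothing more can be done
None
```

All five shells are sorted and the job is handed in: both scallops lie flat in the tray, both clams are in the basket and the whelk is in the tub, with the containers, knife and weight unmoved in the camera check. Two details: the first scallop may have been released about 1 mm above the tray floor, and the fingers closed once above the second clam without moving it before the successful grasp.

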